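# Line up the filter capacitors on the test board by size

### The job

Stand the four can capacitors on the four black pads of the test board, one upright in the middle of each pad, in order of size: the smallest on the pad next to the grey supply block with the two binding posts, the largest on the pad farthest from it. Do not knock any of them over, and leave the jar, the battery and the screwdriver where they are.

Things in the scene. Friction and masses are not known exactly. Their poses are not given: they have to be found in the camera images.
- cap_a_center (a point): centre, half-way up, of the smallest can capacitor: an upright cylinder 28 mm in diameter and 38 mm tall with a dark blue sleeve, a thin light stripe and a black lid carrying two brass screw terminals (5 mm high, on top of the 38 mm); loose, standing on the table, z up
- cap_b_center (a point): centre, half-way up, of the second smallest can capacitor: an upright cylinder 38 mm in diameter and 52 mm tall with a dark blue sleeve, a thin light stripe and a black lid carrying two brass screw terminals (5 mm high, on top of the 52 mm); loose, standing on the table, z up
- cap_c_center (a point): centre, half-way up, of the second largest can capacitor: an upright cylinder 48 mm in diameter and 66 mm tall with a dark blue sleeve, a thin light stripe and a black lid carrying two brass screw terminals (5 mm high, on top of the 66 mm); loose, standing on the table, z up
- cap_d_center (a point): centre, half-way up, of the largest can capacitor: an upright cylinder 60 mm in diameter and 82 mm tall with a dark blue sleeve, a thin light stripe and a black lid carrying two brass screw terminals (5 mm high, on top of the 82 mm); loose, standing on the table, z up
- pad_a: one of four identical black rubber pads, flat discs 66 mm in diameter and 3 mm thick, fixed in a straight row 85 mm apart (centre to centre) on a bare aluminium board 460 x 100 x 12 mm; origin at the centre of the underside, 12 mm above the table, so the pad's top is 15 mm above the table; the letter says nothing of its place in the row
- pad_b: one of four identical black rubber pads, flat discs 66 mm in diameter and 3 mm thick, fixed in a straight row 85 mm apart (centre to centre) on a bare aluminium board 460 x 100 x 12 mm; origin at the centre of the underside, 12 mm above the table, so the pad's top is 15 mm above the table; the letter says nothing of its place in the row
- pad_c: one of four identical black rubber pads, flat discs 66 mm in diameter and 3 mm thick, fixed in a straight row 85 mm apart (centre to centre) on a bare aluminium board 460 x 100 x 12 mm; origin at the centre of the underside, 12 mm above the table, so the pad's top is 15 mm above the table; the letter says nothing of its place in the row
- pad_d: one of four identical black rubber pads, flat discs 66 mm in diameter and 3 mm thick, fixed in a straight row 85 mm apart (centre to centre) on a bare aluminium board 460 x 100 x 12 mm; origin at the centre of the underside, 12 mm above the table, so the pad's top is 15 mm above the table; the letter says nothing of its place in the row
- supply: grey plastic supply block, 60 mm across the board, 36 mm along it and 30 mm high, with two black-and-brass binding posts on top (46 mm high in all), fixed on one end of the board in line with the pads, 67.5 mm from the centre of the nearest pad; a plain dark steel angle stands at the other end (either end may have either); origin at the centre of its underside, 12 mm above the table
- jar: bystander: loose clear jar with a screw lid, 82 mm in diameter, 55 mm high; origin at the centre of its underside
- battery: bystander: loose 9 V block battery lying flat, 48 x 26 x 17 mm, black and copper; origin at the centre of its underside
- driver: bystander: loose screwdriver lying on the table, about 200 mm long; its x axis points from handle to tip

How it is judged:
By the outcome, as a careful person would: the job done as asked, in the order asked, and still so for the second after the job is handed in, with the robot touching nothing.
It also fails if it takes over 104 s, if anything falls off the work surface, if the arm or the gripper's body presses on something with over 40 N, if the wrist force passes 120 N, or if a joint passes its speed limit or range.

### The arm

A 6-joint arm with a two-finger parallel gripper is mounted at the origin on the work surface. World frame = base frame: x ahead of the robot, y to its left, z up, the work surface at z = 0. Lengths are in m, angles in rad, forces in N, time in s.
With the tool pointing down it reaches from about 0.275 to 0.825 m from the base axis. Payload 4.9 kg.
Tool frame: the origin (TCP) lies midway between the tips of the shut fingers; the grasp point (between the pads) lies 19 mm behind it; z points along the fingers, y is the line along which they close (so a half turn about z gives the same grasp; the last joint's range is limited). The gripper opens to 85 mm and grips with 20 to 120 N. Pads are 22 mm wide; open, the fingers measure 114 mm over their backs; the gripper's body (76 mm by 85 mm) begins 54 mm behind the grasp point. The pads swing forward as they close: fully open they stand 13 mm farther back than shut.
Start: joints at [1.009, 0.326, -0.193, 1.052, 0, 1.437], TCP at [0.228, 0.5, 0.231] pointing down, gripper open.
Joint ranges: [-2.65, 2.65], [-0.97, 1.79], [-1.3, 1.35], [-1.93, 2.1], [-1.47, 1.37], [-3.14, 3.14]. Speed limits (rad/s): [2.57, 2.57, 3.14, 3.14, 3.14, 3.14].

### API

Orientations are given as a unit quaternion [w, x, y, z].
In Python, from plant import ctrl, camera, camera_params, look_for gives the robot as it stands.
- The arm moves only by the tool step_arm, never from a script. Its argument "rows" is a list of rows, each an object of numbers: "x", "y", "z": the shift along the tool's x, y, z in mm; "twist": the turn about the tool's z in rad. A call has exactly 8 rows; each row is the pose to reach, as a shift and turn from the pose commanded when the call began, along the tool's axes at that moment; what a row does not reach only later rows make up. A row lasts 1/8 s, in which the tool goes at most 62.5 mm and 10.7 degrees, less where a joint would pass 70% of its speed; a pose out of reach is approached as far as the arm can. A call with a gripper value outside its range is refused whole. "hand" is the closure, from 0 (fully open) to 1 (shut), set as the call begins (left out, the last holds). The fingers move at their own pace and stop on an object; "grip_force" is the grip in N (left out, the last holds). Time passes only in rows, so rows that repeat a pose let the fingers close, or fill a call up. It gives the time, the measured TCP pose, the force, the opening and the grip force at its end, in the units of the state.
- ctrl.get_state(): the state, without advancing time (a new reading comes with each control period).
- camera(name): name is "scene" or "top" or "wrist"; returns the picture (384x512x3 uint8, red, green, blue); there is no depth.
- camera_params(name): a dict with "intrinsics" (3x3 intrinsics, pixels), "origin" and "orientation" of the camera in the world; the wrist camera has in their place "hand_eye" (4x4, takes a point from camera to tool coordinates, whose origin is the TCP and whose axes are the flange's). Camera axes: x right, y up, looking along -z (the intrinsics and any distortion apply to the point x, -y, -z); pixel columns grow to the right and rows downward; lengths in m; the calibration is good to about 2 mm. A picture is of the moment at which its call begins: read the wrist's pose just before it. camera_params takes no time and is no camera call.
- ctrl.hand_in(): hands the job in; it is judged then, once.
Trained networks look in the newest picture that a camera, given by its name, has taken for a name from the list of things; names that differ only in an ending like _2 or _b are one class to them, and where a whole thing is asked for, a point or a joint stands for the part that bears it (a point fixed in the world has none). Each returns a list of dicts, best first, with "confidence" (0 to 1); they miss things now and then, are a little off and sometimes report something else, mostly with a low value. They report only what shows in the picture. A call takes as long as a camera call.
- look_for(camera, label): "point" ([column, row] in pixels, amid what is visible of it).
The state is a dict: "t": time; "q": joint angles; "dq": joint speeds; "effort": joint torques, N m; "ee_pos": TCP position; "tool_rot": TCP orientation; "wrist_force": force on the tool from outside, world axes, zero at the start; "moment": the same for the moment, N m; "width": finger opening in m; "grasp_force": force on a finger pad.
Only numpy, scipy, OpenCV 4.12 (cv2) and the standard library are available. Lean on these libraries where they do the work, as an engineer would, in place of code of your own. Each camera call takes 0.05 s, during which the arm holds its last target. There are 200 camera calls.

## Working session

There is one attempt and no reset: what is moved stays moved. The work goes in short steps, Python scripts to look and compute and a tool call to move; the robot and the scene stay as the last step left them, time stands still between calls to the robot, and variables do not carry over. Pictures are saved under pics/ and viewed, at most 14 in all, crops included, and the job is handed in when it is done.

Besides the shell and the picture viewer there is one more tool, called after ">>>" as name(argument=value, ...), one argument or row to a line, values as JSON. step_arm: Moves the arm, as the interface text tells. Its arguments: {"type":"object","properties":{"rows":{"type":"array","items":{"type":"object","properties":{"x":{"type":"number"},"y":{"type":"number"},"z":{"type":"number"},"twist":{"type":"number"}}}},"hand":{"type":"number"},"grip_force":{"type":"number"}},"required":["rows"]}

```bash
mkdir -p pics; cat > h.py <<'E'
import numpy as np, cv2
from scipy.spatial.transform import Rotation as R
from plant import ctrl, camera, camera_params, look_for
def snap(name,f):
    im=camera(name); cv2.imwrite('pics/'+f,cv2.cvtColor(im,cv2.COLOR_RGB2BGR)); return im
def rot(q): return R.from_quat([q[1],q[2],q[3],q[0]])
def campose(name,st=None):
    p=camera_params(name)
    K=np.array(p['intrinsics'])
    if 'hand_eye' in p:
        T=np.array(p['hand_eye']); st=st or ctrl.get_state()
        r=rot(st['tool_rot']).as_matrix()
        return K,np.array(st['ee_pos'])+r@T[:3,3], r@T[:3,:3]
    return K,np.array(p['origin']),rot(p['orientation']).as_matrix()
def px2w(name,px,z,st=None):
    K,o,r=campose(name,st); d=np.linalg.solve(K,[px[0],px[1],1.]); d=r@[d[0],-d[1],-d[2]]
    return o+d*(z-o[2])/d[2]
def w2px(name,P,st=None):
    K,o,r=campose(name,st); c=r.T@(np.array(P)-o); u=K@[c[0],-c[1],-c[2]]; return u[:2]/u[2]
E
python3 - <<'E'
from h import *
s=ctrl.get_state(); print(s['t'],s['ee_pos'],s['tool_rot'],s['width'])
snap('top','top1.png')
for n in ['top','scene','wrist']: print(n,camera_params(n))
for l,z in [('cap_a_center',.02),('pad_a',.015),('supply',.04),('jar',.03),('battery',.01),('driver',.01)]:
    for d in look_for('top',l): print(l,np.round(d['point'],1),round(d['confidence'],2),px2w('top',d['point'],z).round(3))
snap('scene','scene1.png')
E
```

```text
0.0 [0.22783942 0.49994161 0.2304934 ] [-2.92716564e-04  2.12258432e-01  9.77213179e-01 -8.21628088e-04] 0.08548763685866993
top {'intrinsics': array([[410.15848895,   0.        , 254.47721816],
       [  0.        , 410.15848895, 201.93238855],
       [  0.        ,   0.        ,   1.        ]]), 'origin': array([0.4077929 , 0.00488129, 1.48755947]), 'orientation': array([ 0.71181488,  0.05079102, -0.05506234, -0.69836093])}
scene {'intrinsics': array([[496.71837263,   0.        , 255.25626871],
       [  0.        , 496.71837263, 191.64183306],
       [  0.        ,   0.        ,   1.        ]]), 'origin': array([ 1.38215223, -0.68333917,  1.12899952]), 'orientation': array([0.84907736, 0.33543643, 0.15882381, 0.37593223])}
wrist {'intrinsics': array([[273.33952127,   0.        , 256.5127335 ],
       [  0.        , 273.33952127, 194.75418208],
       [  0.        ,   0.        ,   1.        ]]), 'hand_eye': array([[ 5.28822308e-04,  9.63144591e-01,  2.68983673e-01,
         6.78013037e-02],
       [ 9.99999758e-01, -3.87895227e-04, -5.77072161e-04,
        -7.51484418e-04],
       [-4.51466448e-04,  2.68983913e-01, -9.63144564e-01,
        -1.42536364e-01],
       [ 0.00000000e+00,  0.00000000e+00,  0.00000000e+00,
         1.00000000e+00]])}
cap_a_center [327.2 256. ] 0.41 [ 0.44  -0.264  0.02 ]
cap_a_center [254.4 197.1] 0.35 [ 0.647 -0.001  0.02 ]
pad_a [276.3 202. ] 0.62 [ 0.631 -0.081  0.015]
pad_a [326.2 256.7] 0.56 [ 0.438 -0.261  0.015]
pad_a [301.3 208.2] 0.54 [ 0.611 -0.172  0.015]
pad_a [256.  195.5] 0.51 [ 0.654 -0.007  0.015]
supply [171.3 243.5] 0.27 [0.473 0.287 0.04 ]
jar [126.  229.7] 0.66 [0.519 0.452 0.03 ]
driver [373.4 262.6] 0.62 [ 0.42  -0.431  0.01 ]
```

View pics/top1.png

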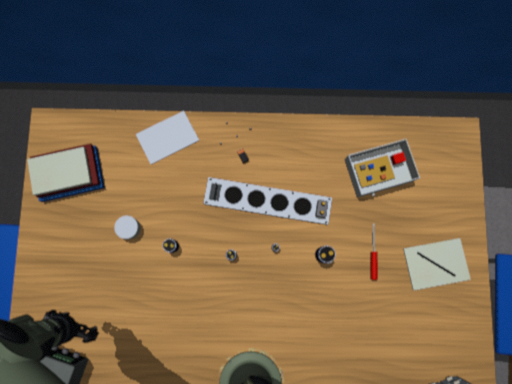

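View pics/scene1.png

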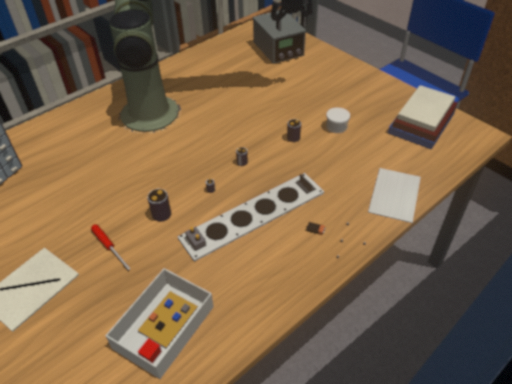

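The top view shows the board running from (207,190) to (330,208) with pads at about (233,194), (256,198), (279,202) and (302,206). The cans are at (171,246), (232,256), (277,248) and (325,256), and the largest is at 325. In the scene view the grey block appears to be at the board's screwdriver end, so I'll zoom in to check.

```bash
python3 - <<'E'
import cv2
a=cv2.imread('pics/top1.png')[170:275,155:345]; b=cv2.imread('pics/scene1.png')[110:260,140:330]
a=cv2.resize(a,None,fx=4,fy=4,interpolation=cv2.INTER_CUBIC)[:,:760]; b=cv2.resize(b,None,fx=4,fy=4,interpolation=cv2.INTER_CUBIC)
cv2.imwrite('pics/topc.png',a);cv2.imwrite('pics/scenec.png',b)
E
```

```text
(no output)
```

View pics/topc.png

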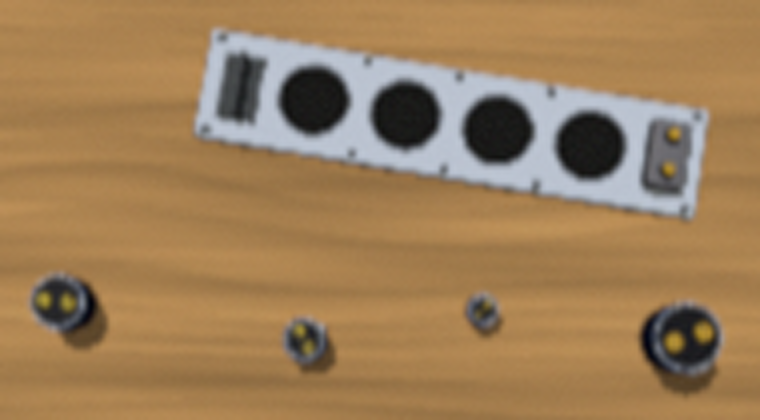

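View pics/scenec.png

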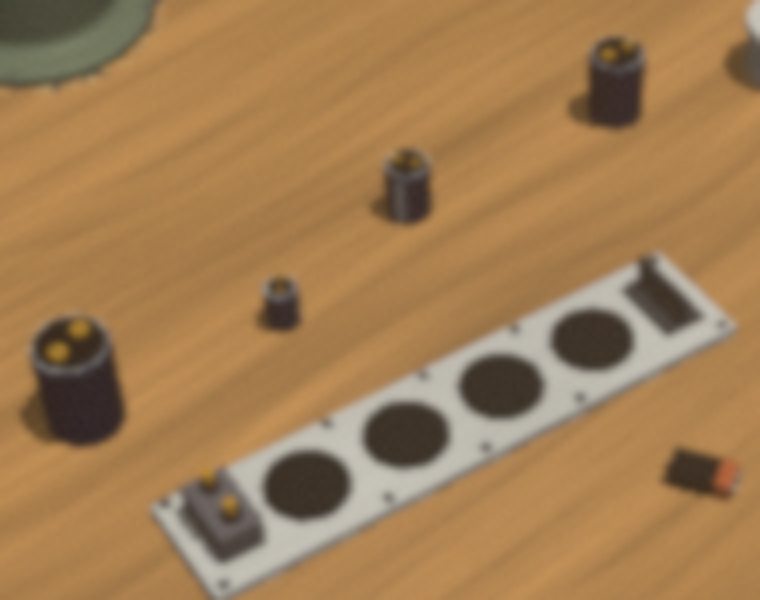

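```bash
cat >> h.py <<'E'
def go(xy,z,ang=None):
    "shift (mm, tool axes) and twist to TCP xy,z with tool x along world angle ang (mod pi)"
    s=ctrl.get_state(); r=rot(s['tool_rot']).as_matrix(); e=np.array(s['ee_pos'])
    d=r.T@(np.array([*xy,z])-e)*1000
    tw=None
    if ang is not None:
        tw=-(ang-np.arctan2(r[1,0],r[0,0])); tw=(tw+np.pi/2)%np.pi-np.pi/2
    return d.round(1),tw,e.round(4),round(s['t'],2)
E
python3 - <<'E'
from h import *
im=cv2.imread('pics/top1.png'); g=cv2.cvtColor(im,cv2.COLOR_BGR2GRAY).astype(float)
P=[]
for c in [(233.5,194.5),(256.5,198.8),(279.5,202.4),(302.5,206.2)]:
    x0,y0=int(c[0])-11,int(c[1])-11
    w=np.clip(170-g[y0:y0+23,x0:x0+23],0,130)
    yy,xx=np.mgrid[y0:y0+23,x0:x0+23]; m=(xx-c[0])**2+(yy-c[1])**2<10.5**2; w=w*m
    px=((w*xx).sum()/w.sum(),(w*yy).sum()/w.sum()); p=px2w('top',px,.015); P.append(p); print(np.round(px,2),p.round(4))
P=np.array(P); print('spacing',np.linalg.norm(np.diff(P,axis=0),axis=1)); v=P[0]-P[3]; print('ang',np.arctan2(v[1],v[0]), go(P[0][:2],.2,np.arctan2(v[1],v[0])))
for n,c,h in [('a',(484,310),.038),('b',(306,340),.052),('c',(61.5,302),.066),('d',(687,336),.082)]:
    px=(155+c[0]/4-.4,170+c[1]/4-.4); print(n,px2w('top',px,h).round(4))
for l in ['cap_a_center','cap_b_center','cap_d_center','battery']:
    for d in look_for('scene',l): print(l,np.round(d['point'],1),round(d['confidence'],2),px2w('scene',d['point'],.03).round(3))
E
```

```text
[233.   194.53] [0.6559 0.0767 0.015 ]
[255.93 198.29] [ 0.6437 -0.007   0.015 ]
[279.   202.06] [ 0.6315 -0.091   0.015 ]
[302.12 205.93] [ 0.6189 -0.1751  0.015 ]
spacing [0.08456031 0.08490841 0.0849902 ]
ang 1.424995592836157 (array([-565. , -208.1,   31.2]), np.float64(1.2888446493224652), array([0.2281, 0.5004, 0.2312]), 0.4)
a [ 0.4675 -0.0791  0.038 ]
b [0.4382 0.0759 0.052 ]
c [0.4664 0.2866 0.066 ]
d [ 0.447  -0.2497  0.082 ]
cap_b_center [240.6 154.6] 0.53 [0.432 0.076 0.03 ]
cap_d_center [160.5 202.2] 0.86 [ 0.43  -0.239  0.03 ]
battery [315.  224.8] 0.75 [0.804 0.038 0.03 ]
battery [196.  239.6] 0.37 [ 0.616 -0.246  0.03 ]
```

The supply block is at the right-hand end (-y), so the size order runs a to d from right to left. I'll do the smallest can first.

>>> step_arm(
  rows=[
    {"x":-458,"y":-427,"z":60,"twist":1.29},
    {"x":-458,"y":-427,"z":60,"twist":1.29},
    {"x":-458,"y":-427,"z":60,"twist":1.29},
    {"x":-458,"y":-427,"z":60,"twist":1.29},
    {"x":-458,"y":-427,"z":60,"twist":1.29},
    {"x":-458,"y":-427,"z":60,"twist":1.29},
    {"x":-458,"y":-427,"z":60,"twist":1.29},
    {"x":-458,"y":-427,"z":60,"twist":1.29},
  ],
  hand=0,
)

```text
t: 1.6
ee_pos: [0.4194, 0.0386, 0.1838]
tool_rot: [0.0, 0.757, 0.653, 0.001]
wrist_force: [1.5, 0.0, -0.1]
width: 0.0853
grasp_force: 0.0
```

```bash
python3 -c "
from h import *
print(go((.4675,-.0791),.15,1.425))"
```

```text
(array([-109.3,   64.9,   33.9]), np.float64(-0.0022839368055540543), array([0.4194, 0.0386, 0.1838]), 1.6)
```

>>> step_arm(
  rows=[
    {"x":-109,"y":65,"z":34},
    {"x":-109,"y":65,"z":34},
    {"x":-109,"y":65,"z":34},
    {"x":-109,"y":65,"z":34},
    {"x":-109,"y":65,"z":34},
    {"x":-109,"y":65,"z":34},
    {"x":-109,"y":65,"z":34},
    {"x":-109,"y":65,"z":34},
  ],
)

```text
schema error: expected keys x, y, z, twist
```

```bash
python3 -c "
from h import *
print(go((.4675,-.0791),.15,1.425))
s=ctrl.get_state(); print(s['q']); snap('wrist','w1.png')
print('pred', w2px('wrist',(.4675,-.0791,.038),s),w2px('wrist',(.4675,-.0791,0),s))
for d in look_for('wrist','cap_a_center'): print(d['point'],d['confidence'],px2w('wrist',d['point'],.019,s))"
```

```text
(array([-109.3,   64.9,   33.9]), np.float64(-0.0022839368055540543), array([0.4194, 0.0386, 0.1838]), 1.6)
[-8.40800065e-02  1.30478281e-01 -5.80615795e-01  8.58252986e-01
  2.73897987e-04  1.63479704e+00]
pred [310.72072585 272.6601955 ] [305.21270896 257.07123957]
[307.3, 265.1] 0.7 [ 0.46676431 -0.07991625  0.019     ]
```

View pics/w1.png

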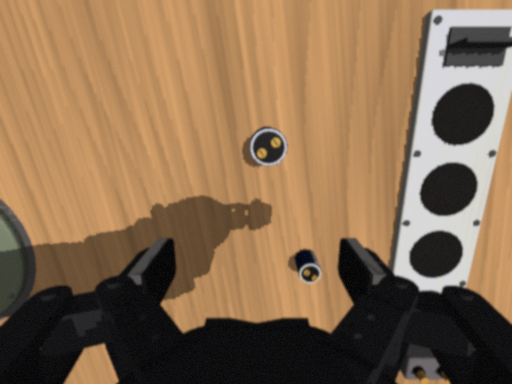

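The wrist view shows can A's lid at (310,273), which matches the prediction of (311,273), and can B's lid at (268,146). So the top-view positions agree.

>>> step_arm(
  rows=[
    {"x":-60,"y":35,"z":20,"twist":0},
    {"x":-109,"y":65,"z":34,"twist":0},
    {"x":-109,"y":65,"z":34,"twist":0},
    {"x":-109,"y":65,"z":34,"twist":0},
    {"x":-109,"y":65,"z":84,"twist":0},
    {"x":-109,"y":65,"z":100,"twist":0},
    {"x":-109,"y":65,"z":100,"twist":0},
    {"x":-109,"y":65,"z":100,"twist":0},
  ],
)

```text
t: 2.7
ee_pos: [0.4675, -0.0759, 0.0847]
tool_rot: [0.001, 0.757, 0.654, 0.0]
wrist_force: [-0.2, -0.3, -0.2]
width: 0.0851
grasp_force: 0.0
```

```bash
python3 -c "
from h import *
print(go((.467,-.0795),.006,1.425))
s=ctrl.get_state(); snap('wrist','w2.png')
print('pred A', w2px('wrist',(.4675,-.0791,.038),s), 'TCP',w2px('wrist',s['ee_pos'],s))
for d in look_for('wrist','cap_a_center'): print(d['point'],d['confidence'],px2w('wrist',d['point'],.019,s))"
```

```text
(array([-3.6, -0. , 78.7]), np.float64(0.0004695210537135619), array([ 0.4675, -0.0759,  0.0847]), 2.7)
pred A [256.83497682 217.96400825] TCP [256.12030919 241.53532143]
[255.8, 214.5] 0.71 [ 0.46611887 -0.08305803  0.019     ]
```

View pics/w2.png

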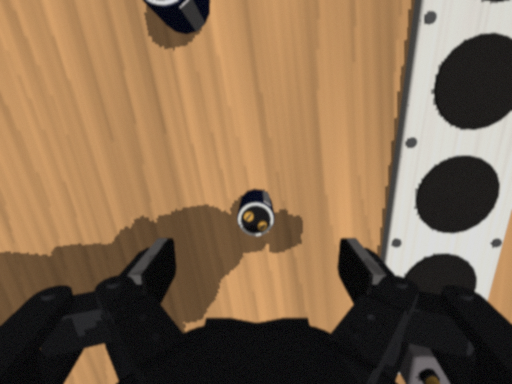

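The lid is at (256,213) and the fingers straddle it. I'll compare the wrist view's pad positions with the top view's.

```bash
cat >> h.py <<'E'
P=np.array([[.6559,.0767],[.6437,-.007],[.6315,-.091],[.6189,-.1751]])
def blobs(im):
    g=cv2.cvtColor(im,cv2.COLOR_RGB2GRAY); b=(g<60).astype(np.uint8); n,l,s,c=cv2.connectedComponentsWithStats(b)
    return [(c[i].round(1).tolist(),int(s[i,4])) for i in range(1,n) if 800<s[i,4]<20000 and s[i,0]>0 and s[i,1]>0 and s[i,0]+s[i,2]<512]
E
python3 - <<'E'
from h import *
s=ctrl.get_state()
print(px2w('wrist',(255.8,213),.038,s))
im=cv2.cvtColor(cv2.imread('pics/w2.png'),cv2.COLOR_BGR2RGB)
for c,a in blobs(im): print(c,a,px2w('wrist',c,.015,s).round(4))
for p in P: print(w2px('wrist',(*p,.015),s).round(1))
E
```

```text
[ 0.46772214 -0.07579075  0.038     ]
[457.1, 193.9] 4723 [ 0.6296 -0.0913  0.015 ]
[512.2 -62.4]
[482.8  79.9]
[459.5 193.2]
[440.1 285.3]
```

>>> step_arm(
  rows=[
    {"x":0,"y":0,"z":40,"twist":0},
    {"x":0,"y":0,"z":65,"twist":0},
    {"x":0,"y":0,"z":79,"twist":0},
    {"x":0,"y":0,"z":79,"twist":0},
    {"x":0,"y":0,"z":79,"twist":0},
    {"x":0,"y":0,"z":79,"twist":0},
    {"x":0,"y":0,"z":79,"twist":0},
    {"x":0,"y":0,"z":79,"twist":0},
  ],
)

```text
t: 3.8
ee_pos: [0.4671, -0.0768, 0.0049]
tool_rot: [0.0, 0.757, 0.653, 0.0]
wrist_force: [-0.0, -0.2, 0.2]
width: 0.0851
grasp_force: 0.0
```

>>> step_arm(
  rows=[
    {"x":0,"y":0,"z":0,"twist":0},
    {"x":0,"y":0,"z":0,"twist":0},
    {"x":0,"y":0,"z":0,"twist":0},
    {"x":0,"y":0,"z":0,"twist":0},
    {"x":0,"y":0,"z":0,"twist":0},
    {"x":0,"y":0,"z":0,"twist":0},
    {"x":0,"y":0,"z":0,"twist":0},
    {"x":0,"y":0,"z":0,"twist":0},
  ],
  hand=1,
  grip_force=30,
)

```text
t: 4.8
ee_pos: [0.467, -0.0768, 0.0047]
tool_rot: [0.0, 0.757, 0.653, 0.0]
wrist_force: [-0.9, 0.1, 2.7]
width: 0.0272
grasp_force: 29.6
```

>>> step_arm(
  rows=[
    {"x":0,"y":0,"z":-30,"twist":0},
    {"x":0,"y":0,"z":-60,"twist":0},
    {"x":-40,"y":60,"z":-75,"twist":0},
    {"x":-76,"y":120,"z":-75,"twist":0},
    {"x":-76,"y":164,"z":-75,"twist":0},
    {"x":-76,"y":164,"z":-75,"twist":0},
    {"x":-76,"y":164,"z":-75,"twist":0},
    {"x":-76,"y":164,"z":-75,"twist":0},
  ],
)

```text
t: 5.8
ee_pos: [0.6165, -0.1751, 0.0792]
tool_rot: [-0.001, 0.757, 0.653, -0.0]
wrist_force: [-0.2, -1.0, 0.1]
width: 0.0273
grasp_force: 29.9
```

```bash
python3 -c "
from h import *
print(go((.618,-.1761),.021,1.425))
s=ctrl.get_state(); im=snap('wrist','w3.png')
for c,a in blobs(im): print(c,a,px2w('wrist',c,.015,s).round(4))
"
```

```text
(array([-0.8,  1.8, 58.2]), np.float64(-0.0008841685405980293), array([ 0.6165, -0.1751,  0.0792]), 5.8)
[258.1, 92.6] 6519 [ 0.6301 -0.091   0.015 ]
[256.9, 278.9] 1107 [ 0.6074 -0.2398  0.015 ]
```

View pics/w3.png

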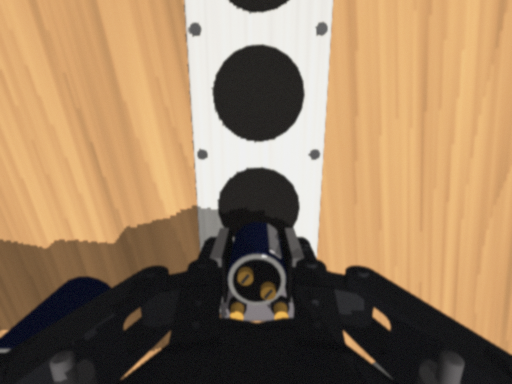

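The can is held upright and in line with the pad (can at column 258, pad at column 258). Lowering it now.

>>> step_arm(
  rows=[
    {"x":-1,"y":1,"z":25,"twist":0},
    {"x":-1,"y":1,"z":45,"twist":0},
    {"x":-1,"y":1,"z":54,"twist":0},
    {"x":-1,"y":1,"z":58,"twist":0},
    {"x":-1,"y":1,"z":58.5,"twist":0},
    {"x":-1,"y":1,"z":58.5,"twist":0},
    {"x":-1,"y":1,"z":58.5,"twist":0},
    {"x":-1,"y":1,"z":58.5,"twist":0},
  ],
)

```text
t: 6.85
ee_pos: [0.6191, -0.1772, 0.0214]
tool_rot: [0.0, 0.757, 0.653, 0.0]
wrist_force: [-0.2, -0.1, -0.4]
width: 0.0274
grasp_force: 29.9
```

>>> step_arm(
  rows=[
    {"x":1,"y":-1,"z":0,"twist":0},
    {"x":1,"y":-1,"z":0.5,"twist":0},
    {"x":1,"y":-1,"z":1,"twist":0},
    {"x":1,"y":-1,"z":1.5,"twist":0},
    {"x":1,"y":-1,"z":1.5,"twist":0},
    {"x":1,"y":-1,"z":1.5,"twist":0},
    {"x":1,"y":-1,"z":1.5,"twist":0},
    {"x":1,"y":-1,"z":1.5,"twist":0},
  ],
)

```text
t: 7.85
ee_pos: [0.618, -0.1759, 0.0197]
tool_rot: [-0.0, 0.757, 0.653, -0.0]
wrist_force: [-1.9, 0.7, 2.2]
width: 0.0269
grasp_force: 30.0
```

>>> step_arm(
  rows=[
    {"x":0,"y":0,"z":0,"twist":0},
    {"x":0,"y":0,"z":0,"twist":0},
    {"x":0,"y":0,"z":0,"twist":0},
    {"x":0,"y":0,"z":0,"twist":0},
    {"x":0,"y":0,"z":0,"twist":0},
    {"x":0,"y":0,"z":0,"twist":0},
    {"x":0,"y":0,"z":0,"twist":0},
    {"x":0,"y":0,"z":0,"twist":0},
  ],
  hand=0,
)

```text
t: 8.85
ee_pos: [0.618, -0.1759, 0.0196]
tool_rot: [-0.0, 0.757, 0.653, -0.0]
wrist_force: [0.6, -0.2, -0.6]
width: 0.0853
grasp_force: 0.0
```

>>> step_arm(
  rows=[
    {"x":0,"y":0,"z":-30,"twist":0},
    {"x":0,"y":0,"z":-70,"twist":0},
    {"x":0,"y":0,"z":-110,"twist":0},
    {"x":0,"y":0,"z":-125,"twist":0},
    {"x":0,"y":0,"z":-125,"twist":0},
    {"x":0,"y":0,"z":-125,"twist":0},
    {"x":0,"y":0,"z":-125,"twist":0},
    {"x":0,"y":0,"z":-125,"twist":0},
  ],
)

```text
t: 9.85
ee_pos: [0.6175, -0.1757, 0.1434]
tool_rot: [-0.001, 0.757, 0.653, -0.0]
wrist_force: [-0.6, 0.8, 0.1]
width: 0.0855
grasp_force: 0.0
```

```bash
python3 -c "
from h import *
print(go((.440,.0759),.145,1.425))
s=ctrl.get_state(); im=snap('wrist','w4.png')
for p,z in [((.6178,-.1751),.053),(P[2],.015)]: print(w2px('wrist',(*p,z),s))
for c,a in blobs(im): print(c,a,px2w('wrist',c,.015,s).round(4))
"
```

```text
(array([ 222.9, -212.4,   -1.1]), np.float64(-0.0012924083323362368), array([ 0.6175, -0.1757,  0.1434]), 9.85)
[256.76138001 196.62359957]
[258.20033408  98.01761984]
[256.7, 98.7] 3699 [ 0.63   -0.0914  0.015 ]
[256.3, 181.4] 2027 [ 0.618  -0.1699  0.015 ]
```

View pics/w4.png

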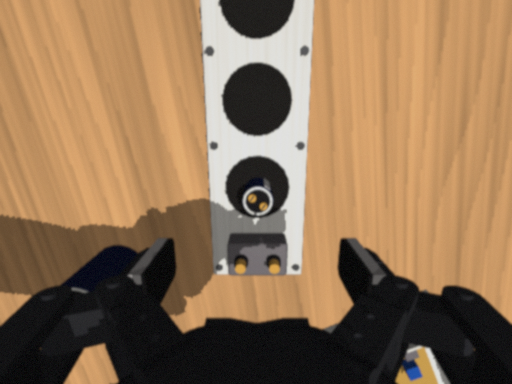

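```bash
cat >> h.py <<'E'
def ring(im,c,r):
    "centre of the thin light ring near pixel c, by ellipse fit"
    x0,y0=int(c[0]-r),int(c[1]-r); k=im[y0:y0+2*r,x0:x0+2*r].astype(int)
    m=((k.min(2)>100)&(k.max(2)-k.min(2)<45)).astype(np.uint8)
    ys,xs=np.nonzero(m); e=cv2.fitEllipse(np.stack([xs+x0,ys+y0],1).astype(np.float32)); return np.round(e[0],1),np.round(e[1],1),len(xs)
E
python3 - <<'E'
from h import *
s=ctrl.get_state()
for f,c,r in [('w2',(256,213),22),('w4',(257.5,201),16)]:
    im=cv2.cvtColor(cv2.imread(f'pics/{f}.png'),cv2.COLOR_BGR2RGB); print(f,ring(im,c,r))
print(w2px('wrist',(*P[3],.015),s))
im=cv2.imread('pics/w4.png')[140:300,200:320]; cv2.imwrite('pics/w4c.png',cv2.resize(im,None,fx=4,fy=4,interpolation=cv2.INTER_CUBIC)[:600])
E
```

```text
w2 (array([255.4, 218.4]), array([31.1, 34. ]), 318)
w4 (array([257.4, 201.3]), array([27.9, 30.2]), 342)
[257.68296401 186.12962988]
```

View pics/w4c.png

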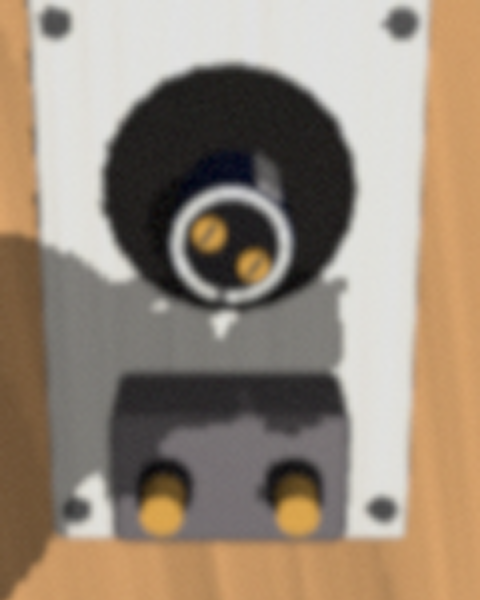

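The ring fit puts the lid at row 201, and a centred can would be at 197. Can A is therefore about 3.5 mm off towards the supply, so I'll regrasp and correct it.

>>> step_arm(
  rows=[
    {"x":-2,"y":0,"z":50,"twist":0},
    {"x":-2,"y":0,"z":90,"twist":0},
    {"x":-2,"y":0,"z":115,"twist":0},
    {"x":-2,"y":0,"z":122,"twist":0},
    {"x":-2,"y":0,"z":122,"twist":0},
    {"x":-2,"y":0,"z":122,"twist":0},
    {"x":-2,"y":0,"z":122,"twist":0},
    {"x":-2,"y":0,"z":122,"twist":0},
  ],
)

```text
t: 10.9
ee_pos: [0.6182, -0.1781, 0.0234]
tool_rot: [0.001, 0.757, 0.653, 0.0]
wrist_force: [-1.0, -0.1, 1.0]
width: 0.0854
grasp_force: 0.0
```

>>> step_arm(
  rows=[
    {"x":0,"y":0,"z":0,"twist":0},
    {"x":0,"y":0,"z":0,"twist":0},
    {"x":0,"y":0,"z":0,"twist":0},
    {"x":0,"y":0,"z":0,"twist":0},
    {"x":0,"y":0,"z":0,"twist":0},
    {"x":0,"y":0,"z":0,"twist":0},
    {"x":0,"y":0,"z":0,"twist":0},
    {"x":0,"y":0,"z":0,"twist":0},
  ],
  hand=1,
)

```text
t: 11.9
ee_pos: [0.6179, -0.1779, 0.0227]
tool_rot: [0.0, 0.757, 0.653, 0.0]
wrist_force: [0.5, -0.7, 1.2]
width: 0.027
grasp_force: 29.6
```

>>> step_arm(
  rows=[
    {"x":0,"y":0,"z":-3,"twist":0},
    {"x":0,"y":0,"z":-4,"twist":0},
    {"x":2,"y":0,"z":-4,"twist":0},
    {"x":3.5,"y":0,"z":-4,"twist":0},
    {"x":3.5,"y":0,"z":-2,"twist":0},
    {"x":3.5,"y":0,"z":-1,"twist":0},
    {"x":3.5,"y":0,"z":0,"twist":0},
    {"x":3.5,"y":0,"z":0,"twist":0},
  ],
)

```text
t: 12.9
ee_pos: [0.6182, -0.1745, 0.0226]
tool_rot: [-0.0, 0.757, 0.653, -0.0]
wrist_force: [-0.8, -0.5, 0.7]
width: 0.0272
grasp_force: 29.7
```

>>> step_arm(
  rows=[
    {"x":0,"y":0,"z":0,"twist":0},
    {"x":0,"y":0,"z":0,"twist":0},
    {"x":0,"y":0,"z":0,"twist":0},
    {"x":0,"y":0,"z":0,"twist":0},
    {"x":0,"y":0,"z":0,"twist":0},
    {"x":0,"y":0,"z":0,"twist":0},
    {"x":0,"y":0,"z":0,"twist":0},
    {"x":0,"y":0,"z":0,"twist":0},
  ],
  hand=0,
)

```text
t: 13.9
ee_pos: [0.6183, -0.1745, 0.0226]
tool_rot: [0.0, 0.757, 0.653, -0.0]
wrist_force: [-0.2, 0.3, -0.6]
width: 0.0854
grasp_force: 0.0
```

>>> step_arm(
  rows=[
    {"x":0,"y":0,"z":-30,"twist":0},
    {"x":0,"y":0,"z":-70,"twist":0},
    {"x":0,"y":0,"z":-110,"twist":0},
    {"x":0,"y":0,"z":-125,"twist":0},
    {"x":0,"y":0,"z":-125,"twist":0},
    {"x":0,"y":0,"z":-125,"twist":0},
    {"x":0,"y":0,"z":-125,"twist":0},
    {"x":0,"y":0,"z":-125,"twist":0},
  ],
)

```text
t: 14.9
ee_pos: [0.6177, -0.1743, 0.1464]
tool_rot: [-0.001, 0.757, 0.653, -0.0]
wrist_force: [0.6, -0.6, 0.1]
width: 0.0854
grasp_force: 0.0
```

```bash
python3 -c "
from h import *
s=ctrl.get_state(); im=snap('wrist','w5.png')
a=w2px('wrist',(*P[3],.053),s); print(a, ring(im,a,17))
print(go((.440,.0759),.145,1.425))
"
```

```text
[257.9572381  197.13920104] (array([257.4, 197.5]), array([26.3, 28.6]), 329)
(array([ 221.4, -212.6,    2. ]), np.float64(-0.0012499145910516152), array([ 0.6179, -0.1743,  0.1467]), 14.95)
```

Can A is centred to within half a pixel. Now can B.

>>> step_arm(
  rows=[
    {"x":222,"y":-213,"z":0,"twist":0},
    {"x":222,"y":-213,"z":0,"twist":0},
    {"x":222,"y":-213,"z":0,"twist":0},
    {"x":222,"y":-213,"z":0,"twist":0},
    {"x":222,"y":-213,"z":0,"twist":0},
    {"x":222,"y":-213,"z":0,"twist":0},
    {"x":222,"y":-213,"z":0,"twist":0},
    {"x":222,"y":-213,"z":0,"twist":0},
  ],
)

```text
t: 15.95
ee_pos: [0.4412, 0.0755, 0.1477]
tool_rot: [0.0, 0.758, 0.653, 0.0]
wrist_force: [0.3, -0.7, -0.3]
width: 0.0854
grasp_force: 0.0
```

```bash
cat >> h.py <<'E'
def lid(f,xy,h,r,zt):
    s=ctrl.get_state(); im=snap('wrist',f); a=w2px('wrist',(*xy,h),s)
    for i in range(2): g=ring(im,a,r); a=g[0]
    w=px2w('wrist',a,h,s); print('pred',w2px('wrist',(*xy,h),s).round(1),'ring',g,'at',w.round(4),'move',go(w[:2],zt,1.425)); return w
E
python3 -c "
from h import *
lid('w6.png',(.4382,.0759),.052,26,.018)
"
```

```text
pred [252.8 195.7] ring (array([251.5, 195.2]), array([36.5, 38.2]), 415) at [0.4371 0.0765 0.052 ] move (array([  0.6,  -4.2, 129.6]), np.float64(-0.003074758594596272), array([0.4411, 0.0754, 0.1476]), 16.0)
```

>>> step_arm(
  rows=[
    {"x":1,"y":-4,"z":40,"twist":0},
    {"x":1,"y":-4,"z":85,"twist":0},
    {"x":1,"y":-4,"z":120,"twist":0},
    {"x":1,"y":-4,"z":130,"twist":0},
    {"x":1,"y":-4,"z":130,"twist":0},
    {"x":1,"y":-4,"z":130,"twist":0},
    {"x":1,"y":-4,"z":130,"twist":0},
    {"x":1,"y":-4,"z":130,"twist":0},
  ],
)

```text
t: 17.0
ee_pos: [0.4369, 0.078, 0.0183]
tool_rot: [0.001, 0.757, 0.653, 0.001]
wrist_force: [0.2, 0.0, 0.6]
width: 0.0855
grasp_force: 0.0
```

>>> step_arm(
  rows=[
    {"x":0,"y":0,"z":0,"twist":0},
    {"x":0,"y":0,"z":0,"twist":0},
    {"x":0,"y":0,"z":0,"twist":0},
    {"x":0,"y":0,"z":0,"twist":0},
    {"x":0,"y":0,"z":0,"twist":0},
    {"x":0,"y":0,"z":0,"twist":0},
    {"x":0,"y":0,"z":0,"twist":0},
    {"x":0,"y":0,"z":0,"twist":0},
  ],
  hand=1,
  grip_force=35,
)

```text
t: 18.0
ee_pos: [0.4363, 0.0779, 0.0178]
tool_rot: [0.0, 0.757, 0.653, 0.0]
wrist_force: [-0.8, 0.3, 6.1]
width: 0.0374
grasp_force: 34.8
```

```bash
python3 -c "
from h import *
print(go((.6302,-.091),.10,1.425))"
```

```text
(array([-138.7,  216.5,  -82.2]), np.float64(-0.0011598462697006706), array([0.4363, 0.0779, 0.0178]), 18.0)
```

>>> step_arm(
  rows=[
    {"x":0,"y":0,"z":-40,"twist":0},
    {"x":0,"y":0,"z":-85,"twist":0},
    {"x":-30,"y":50,"z":-85,"twist":0},
    {"x":-65,"y":100,"z":-85,"twist":0},
    {"x":-95,"y":150,"z":-85,"twist":0},
    {"x":-125,"y":200,"z":-85,"twist":0},
    {"x":-137,"y":216.5,"z":-85,"twist":0},
    {"x":-137,"y":216.5,"z":-85,"twist":0},
  ],
)

```text
t: 19.0
ee_pos: [0.6308, -0.0905, 0.1014]
tool_rot: [-0.0, 0.758, 0.653, -0.0]
wrist_force: [-0.2, 0.2, -1.1]
width: 0.0372
grasp_force: 35.8
```

```bash
python3 -c "
from h import *
print(go((.6305,-.0896),.0335,1.425))"
```

```text
(array([ 0.9, -0.3, 67.9]), np.float64(-0.002968643766177559), array([ 0.6308, -0.0905,  0.1014]), 19.0)
```

>>> step_arm(
  rows=[
    {"x":1,"y":-0.5,"z":30,"twist":0},
    {"x":1,"y":-0.5,"z":52,"twist":0},
    {"x":1,"y":-0.5,"z":62,"twist":0},
    {"x":1,"y":-0.5,"z":65,"twist":0},
    {"x":1,"y":-0.5,"z":67,"twist":0},
    {"x":1,"y":-0.5,"z":68.5,"twist":0},
    {"x":1,"y":-0.5,"z":68.5,"twist":0},
    {"x":1,"y":-0.5,"z":68.5,"twist":0},
  ],
)

```text
t: 20.0
ee_pos: [0.6302, -0.0884, 0.0344]
tool_rot: [0.0, 0.757, 0.653, 0.0]
wrist_force: [0.2, 0.8, 0.4]
width: 0.0372
grasp_force: 35.8
```

```bash
python3 -c "
from h import *
print(go((.6305,-.0896),.033,1.425))"
```

```text
(array([-1.2,  0.5,  1.4]), np.float64(-0.0013060189116560483), array([ 0.6302, -0.0884,  0.0344]), 20.0)
```

>>> step_arm(
  rows=[
    {"x":-1,"y":0,"z":0,"twist":0},
    {"x":-1,"y":0,"z":1,"twist":0},
    {"x":-1,"y":0,"z":1.5,"twist":0},
    {"x":-1,"y":0,"z":1.5,"twist":0},
    {"x":-1,"y":0,"z":1.5,"twist":0},
    {"x":-1,"y":0,"z":1.5,"twist":0},
    {"x":-1,"y":0,"z":1.5,"twist":0},
    {"x":-1,"y":0,"z":1.5,"twist":0},
  ],
)

```text
t: 21.0
ee_pos: [0.6299, -0.0893, 0.0328]
tool_rot: [0.0, 0.757, 0.653, -0.0]
wrist_force: [-1.8, -0.1, 4.3]
width: 0.0375
grasp_force: 36.2
```

>>> step_arm(
  rows=[
    {"x":0,"y":0,"z":0,"twist":0},
    {"x":0,"y":0,"z":0,"twist":0},
    {"x":0,"y":0,"z":0,"twist":0},
    {"x":0,"y":0,"z":0,"twist":0},
    {"x":0,"y":0,"z":0,"twist":0},
    {"x":0,"y":0,"z":0,"twist":0},
    {"x":0,"y":0,"z":0,"twist":0},
    {"x":0,"y":0,"z":0,"twist":0},
  ],
  hand=0,
)

```text
t: 22.0
ee_pos: [0.6299, -0.0892, 0.0326]
tool_rot: [-0.0, 0.757, 0.653, 0.0]
wrist_force: [-0.4, 0.8, 0.0]
width: 0.0853
grasp_force: 0.0
```

>>> step_arm(
  rows=[
    {"x":0,"y":0,"z":-30,"twist":0},
    {"x":0,"y":0,"z":-70,"twist":0},
    {"x":0,"y":0,"z":-110,"twist":0},
    {"x":0,"y":0,"z":-130,"twist":0},
    {"x":0,"y":0,"z":-130,"twist":0},
    {"x":0,"y":0,"z":-130,"twist":0},
    {"x":0,"y":0,"z":-130,"twist":0},
    {"x":0,"y":0,"z":-130,"twist":0},
  ],
)

```text
t: 23.0
ee_pos: [0.6293, -0.0891, 0.1614]
tool_rot: [-0.001, 0.757, 0.653, -0.001]
wrist_force: [0.4, -0.4, 0.6]
width: 0.0852
grasp_force: 0.0
```

```bash
python3 -c "
from h import *
lid('w7.png',P[2],.067,24,.03)
print(go((.468,.2866),.18,1.425))
"
```

```text
pred [259.3 197.8] ring (array([257. , 202.8]), array([44.4, 46.1]), 1013) at [ 0.6288 -0.0954  0.067 ] move (array([ -6.3,   0.5, 131.7]), np.float64(-0.0011686770556620374), array([ 0.6294, -0.0891,  0.1617]), 23.05)
(array([ 348. , -214.7,  -18. ]), np.float64(-0.0011686770556620374), array([ 0.6294, -0.0891,  0.1617]), 23.05)
```

View pics/w7.png

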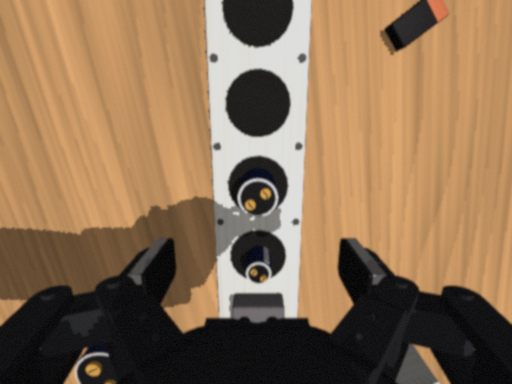

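Can B's lid is at about (257,196), against a predicted (259,198), so it's centred. Next is can C.

>>> step_arm(
  rows=[
    {"x":348,"y":-215,"z":-18,"twist":0},
    {"x":348,"y":-215,"z":-18,"twist":0},
    {"x":348,"y":-215,"z":-18,"twist":0},
    {"x":348,"y":-215,"z":-18,"twist":0},
    {"x":348,"y":-215,"z":-18,"twist":0},
    {"x":348,"y":-215,"z":-18,"twist":0},
    {"x":348,"y":-215,"z":-18,"twist":0},
    {"x":348,"y":-215,"z":-18,"twist":0},
  ],
)

```text
t: 24.05
ee_pos: [0.4669, 0.2886, 0.1805]
tool_rot: [-0.0, 0.756, 0.655, 0.0]
wrist_force: [0.8, -0.8, 0.3]
width: 0.0855
grasp_force: 0.0
```

```bash
python3 -c "
from h import *
im=cv2.cvtColor(cv2.imread('pics/w7.png'),cv2.COLOR_BGR2RGB); print('B',ring(im,(257.5,196.5),20))
lid('w8.png',(.4664,.2866),.066,30,.031)
"
```

```text
B (array([257.1, 198.9]), array([38.9, 40.1]), 468)
pred [256.1 192.5] ring (array([254. , 189.7]), array([44.1, 45.6]), 453) at [0.4648 0.2897 0.066 ] move (array([  2. ,  -3.2, 149.4]), np.float64(0.0011455555486648006), array([0.4677, 0.2873, 0.1804]), 24.1)
```

>>> step_arm(
  rows=[
    {"x":1.5,"y":-3,"z":40,"twist":0},
    {"x":1.5,"y":-3,"z":85,"twist":0},
    {"x":1.5,"y":-3,"z":125,"twist":0},
    {"x":1.5,"y":-3,"z":145,"twist":0},
    {"x":1.5,"y":-3,"z":149,"twist":0},
    {"x":1.5,"y":-3,"z":149,"twist":0},
    {"x":1.5,"y":-3,"z":149,"twist":0},
    {"x":1.5,"y":-3,"z":149,"twist":0},
  ],
)

```text
t: 25.1
ee_pos: [0.4662, 0.2887, 0.0326]
tool_rot: [0.0, 0.757, 0.653, 0.001]
wrist_force: [0.1, -0.3, 0.3]
width: 0.0853
grasp_force: 0.0
```

>>> step_arm(
  rows=[
    {"x":0,"y":0,"z":0,"twist":0},
    {"x":0,"y":0,"z":0,"twist":0},
    {"x":0,"y":0,"z":0,"twist":0},
    {"x":0,"y":0,"z":0,"twist":0},
    {"x":0,"y":0,"z":0,"twist":0},
    {"x":0,"y":0,"z":0,"twist":0},
    {"x":0,"y":0,"z":0,"twist":0},
    {"x":0,"y":0,"z":0,"twist":0},
  ],
  hand=1,
  grip_force=45,
)

```text
t: 26.1
ee_pos: [0.4656, 0.2886, 0.032]
tool_rot: [-0.0, 0.757, 0.653, 0.0]
wrist_force: [-1.0, 0.2, 6.1]
width: 0.0474
grasp_force: 46.3
```

```bash
python3 -c "
from h import *
print(go((.6428,-.007),.10,1.425))"
```

```text
(array([-266.5,  218.6,  -68. ]), np.float64(-0.001078728275373253), array([0.4656, 0.2886, 0.032 ]), 26.1)
```

>>> step_arm(
  rows=[
    {"x":0,"y":0,"z":-40,"twist":0},
    {"x":0,"y":0,"z":-80,"twist":0},
    {"x":-50,"y":20,"z":-80,"twist":0},
    {"x":-100,"y":45,"z":-80,"twist":0},
    {"x":-145,"y":80,"z":-80,"twist":0},
    {"x":-185,"y":120,"z":-80,"twist":0},
    {"x":-220,"y":160,"z":-80,"twist":0},
    {"x":-245,"y":195,"z":-80,"twist":0},
  ],
)

```text
t: 27.1
ee_pos: [0.6231, 0.0154, 0.1109]
tool_rot: [-0.0, 0.758, 0.653, -0.0]
wrist_force: [0.1, 0.8, -1.2]
width: 0.0465
grasp_force: 46.8
```

```bash
python3 -c "
from h import *
print(go((.6428,-.008),.047,1.425))"
```

```text
(array([-20.2,  23. ,  63.9]), np.float64(-0.002743366272040415), array([0.6231, 0.0154, 0.1109]), 27.1)
```

>>> step_arm(
  rows=[
    {"x":-22,"y":23,"z":0,"twist":0},
    {"x":-22,"y":23,"z":20,"twist":0},
    {"x":-22,"y":23,"z":40,"twist":0},
    {"x":-22,"y":23,"z":55,"twist":0},
    {"x":-22,"y":23,"z":60,"twist":0},
    {"x":-22,"y":23,"z":61,"twist":0},
    {"x":-22,"y":23,"z":61,"twist":0},
    {"x":-22,"y":23,"z":61,"twist":0},
  ],
)

```text
t: 28.1
ee_pos: [0.6425, -0.0076, 0.0514]
tool_rot: [0.0, 0.757, 0.653, 0.0]
wrist_force: [-0.1, 0.2, -1.3]
width: 0.0472
grasp_force: 46.8
```

```bash
python3 -c "
from h import *
print(go((.6428,-.008),.047,1.425))"
```

```text
(array([-0.3,  0.4,  4.4]), np.float64(-0.0010634776038203064), array([ 0.6425, -0.0076,  0.0514]), 28.1)
```

>>> step_arm(
  rows=[
    {"x":0,"y":0,"z":1.5,"twist":0},
    {"x":0,"y":0,"z":3,"twist":0},
    {"x":0,"y":0,"z":4,"twist":0},
    {"x":0,"y":0,"z":4.5,"twist":0},
    {"x":0,"y":0,"z":4.5,"twist":0},
    {"x":0,"y":0,"z":4.5,"twist":0},
    {"x":0,"y":0,"z":4.5,"twist":0},
    {"x":0,"y":0,"z":4.5,"twist":0},
  ],
)

```text
t: 29.1
ee_pos: [0.6419, -0.0076, 0.0471]
tool_rot: [0.0, 0.757, 0.653, 0.0]
wrist_force: [-2.9, 1.0, 6.4]
width: 0.047
grasp_force: 47.5
```

>>> step_arm(
  rows=[
    {"x":0,"y":0,"z":0,"twist":0},
    {"x":0,"y":0,"z":0,"twist":0},
    {"x":0,"y":0,"z":0,"twist":0},
    {"x":0,"y":0,"z":0,"twist":0},
    {"x":0,"y":0,"z":0,"twist":0},
    {"x":0,"y":0,"z":0,"twist":0},
    {"x":0,"y":0,"z":0,"twist":0},
    {"x":0,"y":0,"z":0,"twist":0},
  ],
  hand=0,
)

```text
t: 30.1
ee_pos: [0.642, -0.0077, 0.0461]
tool_rot: [0.0, 0.757, 0.653, -0.0]
wrist_force: [0.7, 0.2, 0.6]
width: 0.0855
grasp_force: 0.0
```

>>> step_arm(
  rows=[
    {"x":0,"y":0,"z":-30,"twist":0},
    {"x":0,"y":0,"z":-70,"twist":0},
    {"x":0,"y":0,"z":-110,"twist":0},
    {"x":0,"y":0,"z":-145,"twist":0},
    {"x":0,"y":0,"z":-150,"twist":0},
    {"x":0,"y":0,"z":-150,"twist":0},
    {"x":0,"y":0,"z":-150,"twist":0},
    {"x":0,"y":0,"z":-150,"twist":0},
  ],
)

```text
t: 31.1
ee_pos: [0.6412, -0.0075, 0.1946]
tool_rot: [-0.001, 0.757, 0.653, -0.001]
wrist_force: [0.1, 0.1, 0.7]
width: 0.0853
grasp_force: 0.0
```

```bash
python3 -c "
from h import *
lid('w9.png',(.6428,-.007),.081,25,.03)
print(go((.447,-.2497),.21,1.425))
"
```

```text
pred [258.2 189.9] ring (array([256.9, 192.3]), array([49.5, 50.7]), 884) at [ 0.6412 -0.0092  0.081 ] move (array([ -1.6,   0.5, 164.8]), np.float64(-0.001202456405005714), array([ 0.6413, -0.0075,  0.1948]), 31.15)
(array([-268. , -156.8,  -14.8]), np.float64(-0.001202456405005714), array([ 0.6413, -0.0075,  0.1948]), 31.15)
```

>>> step_arm(
  rows=[
    {"x":-268,"y":-157,"z":-15,"twist":0},
    {"x":-268,"y":-157,"z":-15,"twist":0},
    {"x":-268,"y":-157,"z":-15,"twist":0},
    {"x":-268,"y":-157,"z":-15,"twist":0},
    {"x":-268,"y":-157,"z":-15,"twist":0},
    {"x":-268,"y":-157,"z":-15,"twist":0},
    {"x":-268,"y":-157,"z":-15,"twist":0},
    {"x":-268,"y":-157,"z":-15,"twist":0},
  ],
)

```text
t: 32.15
ee_pos: [0.4481, -0.2486, 0.2108]
tool_rot: [-0.0, 0.756, 0.654, 0.0]
wrist_force: [0.3, 0.3, -0.0]
width: 0.0852
grasp_force: 0.0
```

```bash
python3 -c "
from h import *
im=cv2.cvtColor(cv2.imread('pics/w9.png'),cv2.COLOR_BGR2RGB)
for r in (21,22,23): print('C',ring(im,(257,190.5),r))
lid('w10.png',(.447,-.2497),.082,36,.042)
"
```

```text
C (array([257.5, 190.9]), array([45.6, 46.7]), 358)
C (array([257.4, 191.1]), array([46.1, 47.6]), 479)
C (array([257.3, 191.4]), array([46.9, 48.3]), 602)
pred [255.5 188.1] ring (array([253.5, 190. ]), array([53.1, 54.8]), 462) at [ 0.4447 -0.2514  0.082 ] move (array([ -3.4,  -2.9, 168.8]), np.float64(0.0011825003573107118), array([ 0.4481, -0.2485,  0.2108]), 32.2)
```

View pics/w10.png

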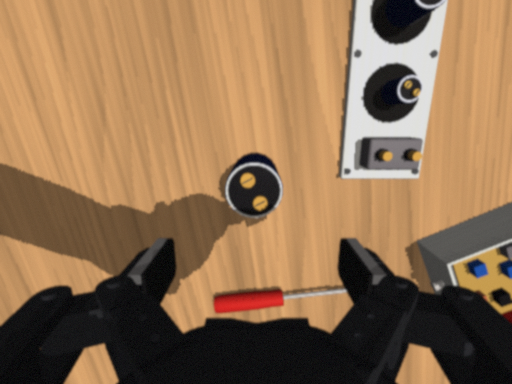

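D's lid is centred at (253.5,190) between the fingers, and the screwdriver is well clear at row 300.

>>> step_arm(
  rows=[
    {"x":-3,"y":-3,"z":40,"twist":0},
    {"x":-3,"y":-3,"z":80,"twist":0},
    {"x":-3,"y":-3,"z":115,"twist":0},
    {"x":-3,"y":-3,"z":145,"twist":0},
    {"x":-3,"y":-3,"z":163,"twist":0},
    {"x":-3,"y":-3,"z":168,"twist":0},
    {"x":-3,"y":-3,"z":168,"twist":0},
    {"x":-3,"y":-3,"z":168,"twist":0},
  ],
)

```text
t: 33.2
ee_pos: [0.4448, -0.2525, 0.0439]
tool_rot: [0.001, 0.757, 0.654, 0.0]
wrist_force: [0.2, 0.9, -0.7]
width: 0.0854
grasp_force: 0.0
```

>>> step_arm(
  rows=[
    {"x":0,"y":0,"z":0,"twist":0},
    {"x":0,"y":0,"z":0,"twist":0},
    {"x":0,"y":0,"z":0,"twist":0},
    {"x":0,"y":0,"z":0,"twist":0},
    {"x":0,"y":0,"z":0,"twist":0},
    {"x":0,"y":0,"z":0,"twist":0},
    {"x":0,"y":0,"z":0,"twist":0},
    {"x":0,"y":0,"z":0,"twist":0},
  ],
  hand=1,
  grip_force=60,
)

```text
t: 34.2
ee_pos: [0.4445, -0.2527, 0.0441]
tool_rot: [0.001, 0.757, 0.653, 0.0]
wrist_force: [-0.9, 0.3, 4.8]
width: 0.0588
grasp_force: 63.8
```

```bash
python3 -c "
from h import *
print(go((.655,.0767),.16,1.425))"
```

```text
(array([ 356.6,  160.1, -115.9]), np.float64(-0.0012846246340658674), array([ 0.4445, -0.2527,  0.0441]), 34.2)
```

>>> step_arm(
  rows=[
    {"x":0,"y":0,"z":-30,"twist":0},
    {"x":20,"y":0,"z":-60,"twist":0},
    {"x":65,"y":0,"z":-70,"twist":0},
    {"x":120,"y":0,"z":-70,"twist":0},
    {"x":175,"y":10,"z":-70,"twist":0},
    {"x":230,"y":20,"z":-70,"twist":0},
    {"x":285,"y":30,"z":-70,"twist":0},
    {"x":330,"y":40,"z":-70,"twist":0},
  ],
)

```text
t: 35.2
ee_pos: [0.532, 0.0703, 0.1131]
tool_rot: [-0.0, 0.757, 0.654, -0.0]
wrist_force: [0.9, 0.2, -2.7]
width: 0.0589
grasp_force: 65.4
```

>>> step_arm(
  rows=[
    {"x":25.5,"y":10,"z":0,"twist":0},
    {"x":25.5,"y":50,"z":0,"twist":0},
    {"x":25.5,"y":90,"z":0,"twist":0},
    {"x":25.5,"y":115,"z":0,"twist":0},
    {"x":25.5,"y":120,"z":10,"twist":0},
    {"x":25.5,"y":120,"z":25,"twist":0},
    {"x":25.5,"y":120,"z":30,"twist":0},
    {"x":25.5,"y":120,"z":30,"twist":0},
  ],
)

```text
t: 36.2
ee_pos: [0.6528, 0.0762, 0.0822]
tool_rot: [-0.001, 0.757, 0.653, -0.001]
wrist_force: [-0.1, 0.2, -1.6]
width: 0.059
grasp_force: 65.7
```

```bash
python3 -c "
from h import *
print(go((.655,.0757),.059,1.425))"
```

```text
(array([-0.1,  2.3, 23.2]), np.float64(-0.000881791269405019), array([0.6528, 0.0762, 0.0822]), 36.2)
```

>>> step_arm(
  rows=[
    {"x":0,"y":2,"z":8,"twist":0},
    {"x":0,"y":2,"z":15,"twist":0},
    {"x":0,"y":2,"z":19,"twist":0},
    {"x":0,"y":2,"z":21,"twist":0},
    {"x":0,"y":2,"z":22,"twist":0},
    {"x":0,"y":2,"z":23,"twist":0},
    {"x":0,"y":2,"z":23,"twist":0},
    {"x":0,"y":2,"z":23,"twist":0},
  ],
)

```text
t: 37.2
ee_pos: [0.6564, 0.0757, 0.0603]
tool_rot: [0.0, 0.757, 0.653, 0.0]
wrist_force: [-0.9, -0.2, -2.6]
width: 0.0589
grasp_force: 65.7
```

```bash
python3 -c "
from h import *
print(go((.655,.0757),.059,1.425),ctrl.get_state()['wrist_force'])"
```

```text
(array([-0.2, -1.4,  1.3]), np.float64(-0.0012607739713457189), array([0.6564, 0.0757, 0.0603]), 37.2) [-0.88324535 -0.22410161 -2.58535727]
```

>>> step_arm(
  rows=[
    {"x":0,"y":-1,"z":0,"twist":0},
    {"x":0,"y":-1,"z":0.5,"twist":0},
    {"x":0,"y":-1,"z":1,"twist":0},
    {"x":0,"y":-1,"z":1.5,"twist":0},
    {"x":0,"y":-1,"z":1.5,"twist":0},
    {"x":0,"y":-1,"z":1.5,"twist":0},
    {"x":0,"y":-1,"z":1.5,"twist":0},
    {"x":0,"y":-1,"z":1.5,"twist":0},
  ],
)

```text
t: 38.2
ee_pos: [0.6553, 0.0758, 0.0591]
tool_rot: [0.0, 0.757, 0.653, 0.0]
wrist_force: [-2.1, -0.3, 5.6]
width: 0.0586
grasp_force: 66.2
```

>>> step_arm(
  rows=[
    {"x":0,"y":0,"z":0,"twist":0},
    {"x":0,"y":0,"z":0,"twist":0},
    {"x":0,"y":0,"z":0,"twist":0},
    {"x":0,"y":0,"z":0,"twist":0},
    {"x":0,"y":0,"z":0,"twist":0},
    {"x":0,"y":0,"z":0,"twist":0},
    {"x":0,"y":0,"z":0,"twist":0},
    {"x":0,"y":0,"z":0,"twist":0},
  ],
  hand=0,
)

```text
t: 39.2
ee_pos: [0.6553, 0.0758, 0.0586]
tool_rot: [-0.0, 0.757, 0.653, 0.0]
wrist_force: [0.1, 0.5, -0.9]
width: 0.0852
grasp_force: 0.0
```

>>> step_arm(
  rows=[
    {"x":0,"y":0,"z":-30,"twist":0},
    {"x":0,"y":0,"z":-70,"twist":0},
    {"x":0,"y":0,"z":-110,"twist":0},
    {"x":0,"y":0,"z":-150,"twist":0},
    {"x":0,"y":0,"z":-150,"twist":0},
    {"x":0,"y":0,"z":-150,"twist":0},
    {"x":0,"y":0,"z":-150,"twist":0},
    {"x":0,"y":0,"z":-150,"twist":0},
  ],
)

```text
t: 40.2
ee_pos: [0.6546, 0.0758, 0.2072]
tool_rot: [-0.001, 0.757, 0.653, -0.001]
wrist_force: [0.9, -0.1, -0.2]
width: 0.0854
grasp_force: 0.0
```

```bash
python3 -c "
from h import *
lid('w11.png',(.655,.0767),.097,30,.03)
"
```

```text
pred [256.9 190.6] ring (array([256.5, 190.8]), array([64.3, 68. ]), 1014) at [0.6546 0.0765 0.097 ] move (array([7.000e-01, 1.000e-01, 1.775e+02]), np.float64(-0.001161834396443684), array([0.6548, 0.0758, 0.2075]), 40.25)
```

View pics/w11.png

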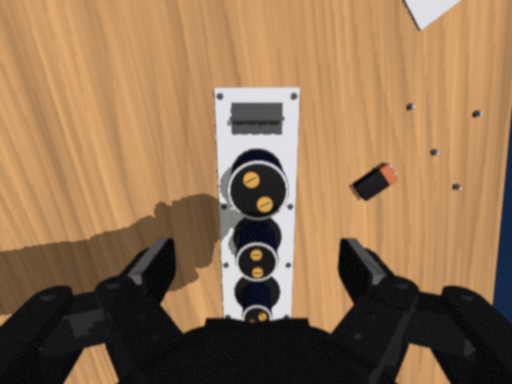

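D stands at (257,190) in the middle of its pad, with C, B and A in line below it. I'll move clear and check once from above.

>>> step_arm(
  rows=[
    {"x":0,"y":-50,"z":0,"twist":0},
    {"x":0,"y":-100,"z":0,"twist":0},
    {"x":0,"y":-150,"z":0,"twist":0},
    {"x":0,"y":-200,"z":0,"twist":0},
    {"x":0,"y":-250,"z":0,"twist":0},
    {"x":0,"y":-250,"z":0,"twist":0},
    {"x":0,"y":-250,"z":0,"twist":0},
    {"x":0,"y":-250,"z":0,"twist":0},
  ],
)

```text
t: 41.25
ee_pos: [0.4095, 0.1123, 0.2087]
tool_rot: [0.0, 0.757, 0.653, 0.0]
wrist_force: [0.6, -0.6, 0.5]
width: 0.0857
grasp_force: 0.0
```

```bash
python3 -c "
from h import *
im=snap('top','top2.png')
a=cv2.resize(cv2.imread('pics/top2.png')[140:260,190:345],None,fx=5,fy=5,interpolation=cv2.INTER_CUBIC); cv2.imwrite('pics/top2c.png',a)
for i,h in enumerate((.097,.081,.067,.053)): print(((w2px('top',(*P[i],h))-[190,140])*5+2).round())
"
```

```text
[212. 255.]
[333. 278.]
[452. 301.]
[569. 324.]
```

View pics/top2c.png

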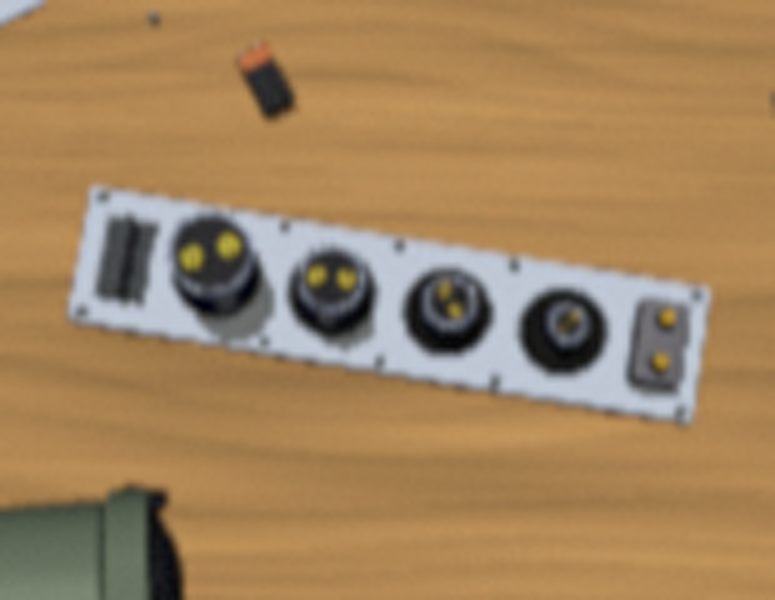

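The lids are at about (211,254), (333,279), (449,301) and (568,323), all within a few enlarged pixels (about 2 mm) of where centred cans should be. The order is right.

```bash
python3 -c "
from plant import ctrl
print(ctrl.hand_in())"
```

```text
the job is handed in; nothing more can be done
None
```

I handed the job in at about 41 s: all four can capacitors stand upright on their pads, smallest next to the supply block and largest farthest from it, each within about 2 mm of its pad's centre in the last overhead picture, and I did not move the jar, battery or screwdriver.

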